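Feel which key of the power board is still latched and switch it off

ROBOT

A 6-joint arm with a two-finger parallel gripper is mounted at the origin on the work surface. World frame = base frame: x ahead of the robot, y to its left, z up, the work surface at z = 0. Lengths are in m, angles in rad, forces in N, time in s.
With the tool pointing down it reaches from about 0.225 to 0.875 m from the base axis. Payload 3.4 kg.
Tool frame: the origin (TCP) lies at the very end of the fingers, on their centre line; the grasp point (between the pads) lies 19 mm behind it (grip_depth is the distance from the TCP to the grasp point, in m); x points along the fingers, z is the direction in which the jaws open and shut, and the axes are right-handed (so a half turn about x gives the same grasp; the last joint's range is limited). The gripper opens to 85 mm and grips with 20 to 120 N. Pads are 22 mm wide; open, the fingers measure 114 mm over their backs; the gripper's body (76 mm by 85 mm) begins 54 mm behind the grasp point. The pads swing forward as they close: fully open they stand 13 mm farther back than shut.
Start: joints at [1.003, 0.276, 1.505, -0, 1.361, -0.121], TCP at [0.248, 0.519, 0.231] pointing down, gripper open.
Joint ranges: [-2.89, 2.89], [-0.75, 2.08], [0.22, 2.7], [-1.18, 4.32], [0.11, 2.71], [-2.7, 2.7]. Speed limits (rad/s): [2.57, 2.57, 3.14, 3.14, 3.14, 3.14].

INTERFACE

Orientations are given as a unit quaternion [w, x, y, z].
In Python, from rig import get_state, get_image, sign_off, grip_depth gives the robot as it stands. The module is installed in compiled form; this text tells all that it offers.
- The arm moves only by the tool arm_command, never from a script. Its argument "series" is a list of rows, each an object with "dp": the shift along the tool's x, y, z scaled (see below), a list of three; "angular": the turn, a rotation vector about the tool's x, y, z scaled (see below), a list of three; "gripper": the finger opening in mm, from 0 to 85.4. A call has exactly 8 rows; each row shifts and turns the pose as measured when the row begins, along the tool's axes as they then stand; what a row does not reach is not made up. The controller multiplies each number of a shift by 0.12 m and each number of a turn by 90 degrees. A row lasts 1/8 s, in which the tool goes at most 62.5 mm and 10.7 degrees, less where a joint would pass 70% of its speed; a pose out of reach is approached as far as the arm can. A call with a number of a shift or a turn outside -1 to 1 is refused whole. A call with a gripper value outside its range is refused whole. The fingers move at their own pace and stop on an object; "grip_force" is the grip in N (left out, the last holds). Time passes only in rows, so rows that do not move let the fingers close, or fill a call up. It gives the time, the measured TCP pose, the force and the opening at its end, in the units of the state.
- get_state(): the state, without advancing time (a new reading comes with each control period).
- get_image(name): name is "scene" or "side" or "wrist"; returns a dict with "image" (480x640x3 uint8, blue, green, red), "depth" (480x640 float32, m along the optical axis (not along the pixel's ray), 0 where there is no reading), "mtx" (3x3 intrinsics, pixels), "k1" (the pictures are not rectified: a ray, as slopes to the right and down, at radius r is drawn at 1 + k1 r^2 times it, then the intrinsics apply), "view" (4x4, takes a point from world to camera coordinates); the wrist camera has in their place "mount" (4x4, takes a point from camera to tool coordinates, whose origin is the TCP and whose axes are the tool frame's). Camera axes: x right, y up, looking along -z (the intrinsics and any distortion apply to the point x, -y, -z); pixel columns grow to the right and rows downward; lengths in m; the calibration is good to about 2 mm. A picture is of the moment at which its call begins: read the wrist's pose just before it.
- sign_off(): hands the job in, once; it reports no verdict.
The state is a dict: "clock": time; "qpos": joint angles; "qd": joint speeds; "effort": joint torques, N m; "position": TCP position; "ee_rot": TCP orientation; "contact_force": force on the tool from outside, world axes, zero at the start; "moment": the same for the moment, N m; "width": finger opening in m.
Only numpy, scipy, OpenCV 4.12 (cv2) and the standard library are available. Lean on these libraries where they do the work, as an engineer would, in place of code of your own. Each camera call takes 0.05 s, during which the arm holds its last target. There are 200 camera calls.

TASK

One outlet of the four-way power board on the repair bench has been left on: its key is latched down. Feel along the row of four keys from your left to your right with a light tap of the fingertips on each, without pushing any of them in, then press the one that is latched all the way down and let go, so that it springs back up and all four keys stand up. Leave the other things on the bench where they are.

Things in the scene. Friction and masses are not known exactly. Their poses are not given: they have to be found in the camera images.
- board: ivory power board fixed to the bench, 100 (x) x 290 (y; 340 with ears) x 40 mm high. Origin: centre of its underside; +y points along the row to its left end, -x to the robot's side. Outlets at y = 93, 31, -31, -93 mm: sockets at x = +24, keys at x = -30 mm in bezels 2.5 mm high. A charger (36 x 38 mm, top 77 mm above the bench) in the third socket from the left says nothing of which is on
- key_row (a point): point on the board's top in the middle of the key row, 40 mm above the bench. Keys are push-push: one that is up starts down at 1 N, then 0.7 N per mm; pushed to the bottom (7 mm, 6 N) it latches. The latched one is firm under a light tap: it starts at 4 N and bottoms 3 mm lower at 6 N; let go from there it springs up and stays up
- key_a: one of four identical plain grey square push keys (cap 22 x 22 mm, flat top); its place in the row differs from run to run. Origin: centre of the cap's top face, moving with the key; z up. Key up: top 51 mm above the bench (11 above the board). Latched: about 47 mm. Pushed to the bottom: 44 mm. Its feel is told under key_row
- key_b: one of four identical plain grey square push keys (cap 22 x 22 mm, flat top); its place in the row differs from run to run. Origin: centre of the cap's top face, moving with the key; z up. Key up: top 51 mm above the bench (11 above the board). Latched: about 47 mm. Pushed to the bottom: 44 mm. Its feel is told under key_row
- key_c: one of four identical plain grey square push keys (cap 22 x 22 mm, flat top); its place in the row differs from run to run. Origin: centre of the cap's top face, moving with the key; z up. Key up: top 51 mm above the bench (11 above the board). Latched: about 47 mm. Pushed to the bottom: 44 mm. Its feel is told under key_row
- key_d: one of four identical plain grey square push keys (cap 22 x 22 mm, flat top); its place in the row differs from run to run. Origin: centre of the cap's top face, moving with the key; z up. Key up: top 51 mm above the bench (11 above the board). Latched: about 47 mm. Pushed to the bottom: 44 mm. Its feel is told under key_row
- meter: loose analogue multimeter lying flat behind the board, 140 x 98 x 36 mm (knob to 44 mm). Origin: centre of its underside
- spool: loose solder spool standing upright on the robot's side of the board near its left end, 54 mm diameter, 50 mm high. Origin: centre of its underside
- driver: loose screwdriver lying on the bench on the robot's side of the board near its right end, about 200 mm long. Origin: middle of its length, on the bench

How it is judged:
On the way, in this order (a step that is already met when the one before it is completed fails the run):
1. the leftmost key is tapped with the fingers (((contact force between the fingers and key_a above 0.4 N and y of key_a in the frame of board between 0.062 and 0.2 m) or (contact force between the fingers and key_b above 0.4 N and y of key_b in the frame of board between 0.062 and 0.2 m) or (contact force between the fingers and key_c above 0.4 N and y of key_c in the frame of board between 0.062 and 0.2 m) or (contact force between the fingers and key_d above 0.4 N and y of key_d in the frame of board between 0.062 and 0.2 m))), for 0.04 s.
2. the second from the left key is tapped with the fingers (((contact force between the fingers and key_a above 0.4 N and y of key_a in the frame of board between 0 and 0.062 m) or (contact force between the fingers and key_b above 0.4 N and y of key_b in the frame of board between 0 and 0.062 m) or (contact force between the fingers and key_c above 0.4 N and y of key_c in the frame of board between 0 and 0.062 m) or (contact force between the fingers and key_d above 0.4 N and y of key_d in the frame of board between 0 and 0.062 m))), for 0.04 s.
3. the third from the left key is tapped with the fingers (((contact force between the fingers and key_a above 0.4 N and y of key_a in the frame of board between -0.062 and 0 m) or (contact force between the fingers and key_b above 0.4 N and y of key_b in the frame of board between -0.062 and 0 m) or (contact force between the fingers and key_c above 0.4 N and y of key_c in the frame of board between -0.062 and 0 m) or (contact force between the fingers and key_d above 0.4 N and y of key_d in the frame of board between -0.062 and 0 m))), for 0.04 s.
4. the rightmost key is tapped with the fingers (((contact force between the fingers and key_a above 0.4 N and y of key_a in the frame of board between -0.2 and -0.062 m) or (contact force between the fingers and key_b above 0.4 N and y of key_b in the frame of board between -0.2 and -0.062 m) or (contact force between the fingers and key_c above 0.4 N and y of key_c in the frame of board between -0.2 and -0.062 m) or (contact force between the fingers and key_d above 0.4 N and y of key_d in the frame of board between -0.2 and -0.062 m))), for 0.04 s.
5. the latched key has been pressed and has sprung up: all four keys stand up (z of each of key_a, key_b, key_c, key_d in the frame of board above 0.0498 m), for 0.2 s.
At the end, for the whole second after the job is handed in: all four keys stand up (each top within about 1 mm of its full height, 51 mm above the bench); multimeter, spool and screwdriver within 20 mm of where they were (all of step 5 and distance of each of meter, spool, driver from where it was at the start of the episode below 0.02 m); the robot touches nothing.
It fails at once if two keys are down at once: a key that stood up has been pushed in by 3.8 mm or more instead of lightly tapped (z of each of key_a, key_b in the frame of board below 0.0472 m or z of each of key_a, key_c in the frame of board below 0.0472 m or z of each of key_a, key_d in the frame of board below 0.0472 m or z of each of key_b, key_c in the frame of board below 0.0472 m or z of each of key_b, key_d in the frame of board below 0.0472 m or z of each of key_c, key_d in the frame of board below 0.0472 m).
It fails at once if the multimeter is shoved or lifted (distance of meter from where it was at the start of the episode above 0.02 m or height (world z) of meter above 0.015 m).
It fails at once if the solder spool is shoved or lifted (distance of spool from where it was at the start of the episode above 0.02 m or height (world z) of spool above 0.015 m).
It fails at once if the screwdriver is shoved or lifted (distance of driver from where it was at the start of the episode above 0.02 m or height (world z) of driver above 0.015 m).
It also fails if it takes over 58 s, if anything falls off the work surface, if the arm or the gripper's body presses on something with over 40 N, if the wrist force passes 120 N, or if a joint passes its speed limit or range.

## Working session

There is one attempt and no reset: what is moved stays moved. The work goes in short steps, Python scripts to look and compute and a tool call to move; the robot and the scene stay as the last step left them, time stands still between calls to the robot, and variables do not carry over. Pictures are saved under pics/ and viewed, about 8 in all and at most 12, crops included, and the job is handed in when it is done.

Besides the shell and the picture viewer there is one more tool, called after "Call:" by a JSON object that holds its "api" and its "payload", one argument or row to a line. arm_command: Moves the arm, as the interface text tells. Its arguments: {"type":"object","properties":{"series":{"type":"array","items":{"type":"object","properties":{"dp":{"type":"array","items":{"type":"number"}},"angular":{"type":"array","items":{"type":"number"}},"gripper":{"type":"number"}}}},"grip_force":{"type":"number"}},"required":["series"]}

```bash
mkdir -p pics; cat > h.py <<'E'
import numpy as np, cv2
from rig import get_state, get_image, grip_depth
def world(d,u,v,z=None,T=None):
    # pixel -> world using depth, or plane z
    p=cv2.undistortPoints(np.array([[[u,v]]],float),d['mtx'],np.array([d['k1'],0,0,0],float),None,None)[0,0] 
    ray=np.array([p[0],-p[1],-1.])
    M=np.linalg.inv(d['view']) if T is None else T
    if z is None:
        return (M@np.r_[ray*d['depth'][int(v),int(u)],1])[:3]
    r=M[:3,:3]@ray; o=M[:3,3]
    return o+r*(z-o[2])/r[2]
E
python3 - <<'E'
from h import *
s=get_state(); print(s)
for n in ['scene','side']:
    d=get_image(n); cv2.imwrite(f'pics/{n}1.png',d['image']); print(n,d['k1'],d['mtx'],d['view'])
    np.savez(f'pics/{n}1.npz',**{k:v for k,v in d.items() if k!='name'})
E
```

```text
{'clock': 0.0, 'qpos': array([ 1.00298813e+00,  2.76567571e-01,  1.50614956e+00, -4.81988540e-06,
        1.36068718e+00, -1.21034509e-01]), 'qd': array([ 8.45841812e-04, -1.42872367e-03, -1.80474262e-04,  1.53687272e-05,
       -8.78862777e-04,  4.22705214e-04]), 'effort': array([ 9.24512788e-04, -4.16763318e+01, -2.45801586e+01, -2.98308332e-04,
        1.10727726e-02,  5.62371270e-06]), 'position': array([0.24816782, 0.51809513, 0.2304488 ]), 'ee_rot': array([ 0.5977642 , -0.37708463,  0.59892125,  0.37653484]), 'contact_force': array([-0.73051153, -0.13269868, -0.01400084]), 'moment': array([ 0.00537386,  0.00758233, -0.01109046]), 'width': 0.08558209633469706}
scene -0.1255292160478882 [[598.60810054   0.         329.8122971 ]
 [  0.         598.60810054 238.5200518 ]
 [  0.           0.           1.        ]] [[ 0.49451755  0.86916097 -0.00340643 -0.3278305 ]
 [-0.47062971  0.27106016  0.83966307  0.2109503 ]
 [ 0.73072571 -0.41362496  0.54309698 -1.33066077]
 [ 0.          0.          0.          1.        ]]
side -0.11696195857617885 [[529.2815061    0.         311.18340593]
 [  0.         529.2815061  236.1838873 ]
 [  0.           0.           1.        ]] [[-0.72374458 -0.68994838  0.0128457   0.43814401]
 [ 0.4390701  -0.44605684  0.77990432 -0.30241987]
 [-0.53236381  0.57009169  0.62576692 -0.56526446]
 [ 0.          0.          0.          1.        ]]
```

View pics/scene1.png

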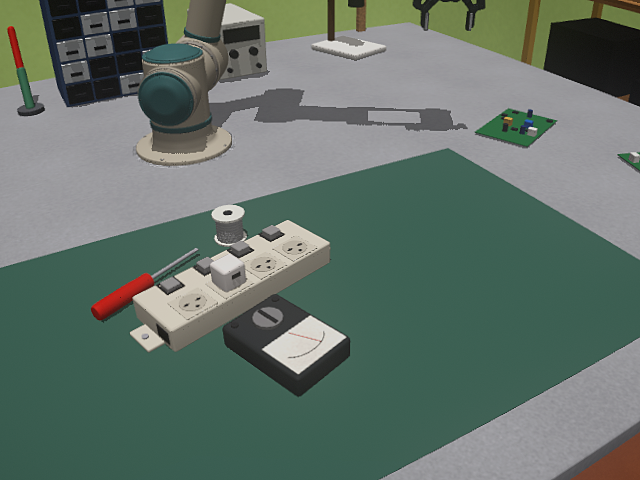

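The scene picture shows the board running from about (135,300) to (330,240), with keys near (272,231), (240,247), (206,263) and (171,284). The spool is at (228,225), the driver at (145,285) and the meter at (288,340). I'll enlarge the board for exact pixels.

```bash
python3 - <<'E'
from h import *
i=cv2.imread('pics/scene1.png')[195:355,85:345]
cv2.imwrite('pics/crop1.png',cv2.resize(i,None,fx=3,fy=3,interpolation=cv2.INTER_CUBIC))
d=dict(np.load('pics/scene1.npz'))
for u,v in [(272,231),(240,247),(206,263),(171,284)]: print(world(d,u,v), world(d,u,v,0.05))
E
```

```text
[ 0.50584865 -0.01365595  0.05060284] [ 0.50496008 -0.01327876  0.05      ]
[ 0.52413001 -0.07468287  0.05161376] [ 0.52180635 -0.07387094  0.05      ]
[ 0.53647328 -0.13279638  0.05038521] [ 0.53592962 -0.13264836  0.05      ]
[ 0.55570673 -0.19150046  0.04715409] [ 0.55958712 -0.19225095  0.05      ]
```

View pics/crop1.png

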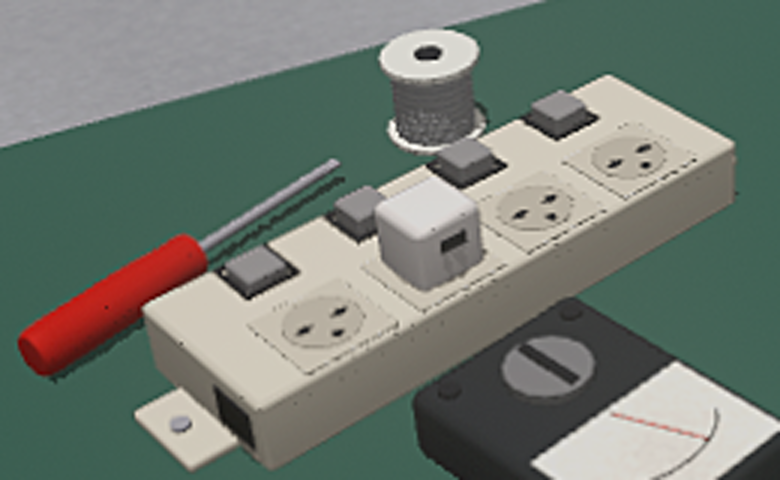

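View pics/side1.png

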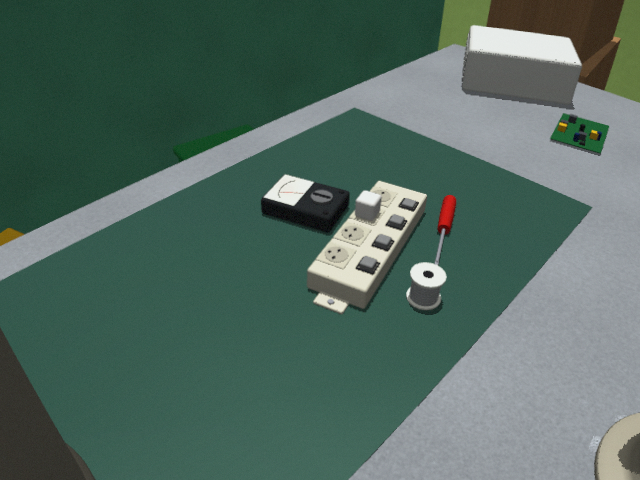

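The crop shows keys at crop pixels (558,110), (466,155), (360,208) and (258,268). The rightmost may look slightly lower, but touch will tell. The side view agrees and shows the path from the robot's side is clear above the spool and driver. Next I'll fit the board pose and plan the approach.

```bash
cat >> h.py <<'E'
from scipy.spatial.transform import Rotation as R
def rot(s): q=s['ee_rot']; return R.from_quat([q[1],q[2],q[3],q[0]])
def plan(target,yaw=None):
    """print the dp (units) and turn (units) to reach world target, tool down with jaw z at yaw"""
    s=get_state(); r=rot(s); p=s['position']
    d=r.inv().apply(np.array(target)-p)/0.12
    print('t',round(s['clock'],2),'pos',p.round(4),'F',s['contact_force'].round(2),'w',round(s['width'],4))
    print('dp',d.round(3))
    if yaw is not None:
        best=None
        for k in (0,np.pi):
            z=np.array([np.cos(yaw+k),np.sin(yaw+k),0]); x=np.array([0,0,-1.]); y=np.cross(z,x)
            v=(r.inv()*R.from_matrix(np.c_[x,y,z])).as_rotvec()/(np.pi/2)
            if best is None or np.linalg.norm(v)<np.linalg.norm(best): best=v
        print('ang',best.round(3), 'alljaw',r.as_matrix()[:,2].round(3))
E
python3 - <<'E'
from h import *
d=dict(np.load('pics/scene1.npz'))
px=[(558,110),(466,155),(360,208),(258,268)]
top=[(610,75),(735,147),(147,308),(262,405)]
f=lambda p,z:world(d,85+p[0]/3,195+p[1]/3,z)[:2]
# keys sides shift: tops are centred a bit off; fit board pose by LSQ on corners
T=np.array([f(p,.04) for p in top]); L=np.array([(-.05,.145),(.05,.145),(-.05,-.145),(.05,-.145)])
from scipy.optimize import least_squares
g=lambda q,L:np.array(q[:2])+L@np.array([[np.cos(q[2]),np.sin(q[2])],[-np.sin(q[2]),np.cos(q[2])]])
r=least_squares(lambda q:(g(q,L)-T).ravel(),[.55,-.1,.28]); print('board',r.x,(r.fun*1000).round(1))
K=np.array([(-.03,y) for y in (.093,.031,-.031,-.093)]); print('keys from corners\n',g(r.x,K).round(4))
Q=np.array([f(p,.05) for p in [(560,105),(467,151),(364,204),(258,264)]]); r2=least_squares(lambda q:(g(q,K)-Q).ravel(),r.x); print('board by keys',r2.x,(r2.fun*1000).round(1)); print(g(r2.x,K).round(4))
plan(np.r_[g(r.x,K)[0],.15],r.x[2]); plan(np.r_[g(r.x,K)[0],.15],r.x[2]+np.pi/2)
E
```

```text
board [ 0.55835791 -0.09416467  0.26842405] [-1.2  2.  -0.5  4.7 -2.2 -3.3  3.9 -3.4]
keys from corners
 [[ 0.5048 -0.0125]
 [ 0.5212 -0.0722]
 [ 0.5377 -0.132 ]
 [ 0.5541 -0.1918]]
board by keys [ 0.55709319 -0.09306469  0.29845601] [-1.  -0.5  1.2 -1.   1.4  0.7 -1.6  0.8]
[[ 0.5011 -0.013 ]
 [ 0.5193 -0.0723]
 [ 0.5375 -0.1315]
 [ 0.5558 -0.1908]]
t 0.1 pos [0.2482 0.5182 0.2305] F [-0.06  0.08  0.01] w 0.0851
dp [ 0.675 -3.839 -3.063]
ang [ 0.545 -0.001  0.   ] alljaw [ 0.432  0.902 -0.002]
t 0.1 pos [0.2482 0.5182 0.2305] F [-0.06  0.08  0.01] w 0.0851
dp [ 0.675 -3.839 -3.063]
ang [-0.455 -0.001 -0.001] alljaw [ 0.432  0.902 -0.002]
```

Call:
{"api": "arm_command", "payload": {
  "series": [
    {"dp": [0, -0.4, -0.32], "angular": [0, 0, 0], "gripper": 0},
    {"dp": [0, -0.4, -0.32], "angular": [0, 0, 0], "gripper": 0},
    {"dp": [0, -0.4, -0.32], "angular": [0, 0, 0], "gripper": 0},
    {"dp": [0, -0.4, -0.32], "angular": [0, 0, 0], "gripper": 0},
    {"dp": [0, -0.4, -0.32], "angular": [0, 0, 0], "gripper": 0},
    {"dp": [0, -0.4, -0.32], "angular": [0, 0, 0], "gripper": 0},
    {"dp": [0, -0.4, -0.32], "angular": [0, 0, 0], "gripper": 0},
    {"dp": [0, -0.4, -0.32], "angular": [0, 0, 0], "gripper": 0}
  ],
  "grip_force": 20
}}

```text
clock: 1.1
position: [0.4653, 0.0702, 0.228]
ee_rot: [0.596, -0.38, 0.597, 0.38]
contact_force: [0.8, 0.8, -0.9]
width: -0.0
```

Call:
{"api": "arm_command", "payload": {
  "series": [
    {"dp": [0, 0, 0], "angular": [-0.11, 0, 0], "gripper": 0},
    {"dp": [0, 0, 0], "angular": [-0.11, 0, 0], "gripper": 0},
    {"dp": [0, 0, 0], "angular": [-0.11, 0, 0], "gripper": 0},
    {"dp": [0, 0, 0], "angular": [-0.11, 0, 0], "gripper": 0},
    {"dp": [0, 0, 0], "angular": [0, 0, 0], "gripper": 0},
    {"dp": [0, 0, 0], "angular": [0, 0, 0], "gripper": 0},
    {"dp": [0, 0, 0], "angular": [0, 0, 0], "gripper": 0},
    {"dp": [0, 0, 0], "angular": [0, 0, 0], "gripper": 0}
  ]
}}

```text
clock: 2.1
position: [0.466, 0.0641, 0.2254]
ee_rot: [0.429, -0.559, 0.433, 0.562]
contact_force: [-0.4, 1.1, -1.0]
width: 0.0
```

```bash
python3 - <<'E'
from h import *
plan([.503,-.013,.15],.284+np.pi/2); print(get_state()['qpos'].round(2))
E
```

```text
t 2.1 pos [0.466  0.0641 0.2254] F [-0.36  1.1  -1.05] w 0.0
dp [ 0.628 -0.138 -0.699]
ang [-0.016 -0.001 -0.004] alljaw [-0.256  0.967 -0.001]
[-0.01  0.12  1.72 -0.    1.3  -1.84]
```

Call:
{"api": "arm_command", "payload": {
  "series": [
    {"dp": [0.15, -0.035, -0.175], "angular": [-0.015, 0, 0], "gripper": 0},
    {"dp": [0.15, -0.035, -0.175], "angular": [0, 0, 0], "gripper": 0},
    {"dp": [0.15, -0.035, -0.175], "angular": [0, 0, 0], "gripper": 0},
    {"dp": [0.15, -0.035, -0.175], "angular": [0, 0, 0], "gripper": 0},
    {"dp": [0, 0, 0], "angular": [0, 0, 0], "gripper": 0},
    {"dp": [0, 0, 0], "angular": [0, 0, 0], "gripper": 0},
    {"dp": [0, 0, 0], "angular": [0, 0, 0], "gripper": 0},
    {"dp": [0, 0, 0], "angular": [0, 0, 0], "gripper": 0}
  ]
}}

```text
clock: 3.1
position: [0.5067, -0.0122, 0.154]
ee_rot: [0.424, -0.565, 0.425, 0.565]
contact_force: [-0.2, 0.4, 0.7]
width: -0.0
```

```bash
python3 - <<'E'
from h import *
plan([.503,-.013,.06],.284+np.pi/2)
s=get_state(); d=get_image('wrist'); T=np.eye(4);T[:3,:3]=rot(s).as_matrix();T[:3,3]=s['position']
np.savez('pics/w1.npz',T=T@d['mount'],**{k:d[k] for k in ('mtx','k1','depth','image')})
cv2.imwrite('pics/w1.png',d['image'])
E
```

```text
t 3.1 pos [ 0.5067 -0.0122  0.154 ] F [-0.22  0.43  0.67] w -0.0
dp [0.784 0.03  0.003]
ang [-0.001 -0.001 -0.001] alljaw [-0.279  0.96  -0.001]
```

View pics/w1.png

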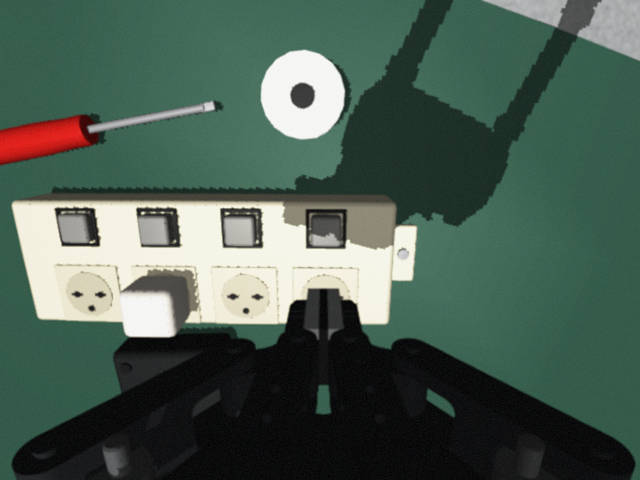

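The wrist view shows the whole row, with key caps at about (326,229), (241,227), (157,227) and (76,226). The fingertips are just short of the row because of parallax.

```bash
python3 - <<'E'
from h import *
d=dict(np.load('pics/w1.npz')); T=d['T']
Q=[]
for u,v in [(326,229),(241,227),(157,227),(76,226)]:
    w=world(d,u,v,.050,T); Q.append(w[:2]); print(w.round(4), world(d,u,v,None,T).round(4), np.median(d['depth'][v-6:v+7,u-6:u+7]).round(4))
Q=np.array(Q); from scipy.optimize import least_squares
K=np.array([(-.03,y) for y in (.093,.031,-.031,-.093)])
g=lambda q,L:np.array(q[:2])+L@np.array([[np.cos(q[2]),np.sin(q[2])],[-np.sin(q[2]),np.cos(q[2])]])
r=least_squares(lambda q:(g(q,K)-Q).ravel(),[.55,-.1,.28]); print(r.x,(r.fun*1e3).round(1)); k=g(r.x,K);print(k.round(4))
np.save('keys.npy',k)
plan([*k[0],.058],r.x[2]+np.pi/2)
E
```

```text
[ 0.4963 -0.0138  0.05  ] [ 0.4961 -0.0138  0.0506] 0.2532
[ 0.5116 -0.0718  0.05  ] [ 0.5119 -0.0719  0.0492] 0.2527
[ 0.5284 -0.1296  0.05  ] [ 0.5288 -0.1301  0.0487] 0.253
[ 0.5442 -0.1871  0.05  ] [ 0.5462 -0.19    0.0453] 0.2568
[ 0.54901368 -0.09252998  0.27091136] [-1.1  2.8  0.2  1.1  0.  -0.8  0.8 -3.1]
[[ 0.4952 -0.011 ]
 [ 0.5118 -0.0707]
 [ 0.5284 -0.1304]
 [ 0.545  -0.1902]]
t 3.15 pos [ 0.5067 -0.0122  0.1541] F [-0.15  0.21 -0.52] w -0.0
dp [0.801 0.088 0.038]
ang [ 0.008 -0.001 -0.001] alljaw [-0.279  0.96  -0.001]
```

Call:
{"api": "arm_command", "payload": {
  "series": [
    {"dp": [0.25, 0.03, 0.01], "angular": [0, 0, 0], "gripper": 0},
    {"dp": [0.25, 0.03, 0.01], "angular": [0, 0, 0], "gripper": 0},
    {"dp": [0.2, 0, 0], "angular": [0, 0, 0], "gripper": 0},
    {"dp": [0.06, 0, 0], "angular": [0, 0, 0], "gripper": 0},
    {"dp": [0, 0, 0], "angular": [0, 0, 0], "gripper": 0},
    {"dp": [0, 0, 0], "angular": [0, 0, 0], "gripper": 0},
    {"dp": [0, 0, 0], "angular": [0, 0, 0], "gripper": 0},
    {"dp": [0, 0, 0], "angular": [0, 0, 0], "gripper": 0}
  ]
}}

```text
clock: 4.15
position: [0.5032, -0.0112, 0.0661]
ee_rot: [-0.425, 0.57, -0.422, -0.562]
contact_force: [-0.5, -0.1, -0.0]
width: 0.0002
```

```bash
python3 - <<'E'
from h import *
plan([.499,-.012,.051])
a=get_image('scene')['image'][195:295,200:330]; b=get_image('wrist')['image'][170:420,200:460]
a=cv2.resize(a,(520,400),interpolation=cv2.INTER_CUBIC);b=cv2.resize(b,(270,400))
cv2.imwrite('pics/h1.png',np.hstack([a,b]))
E
```

```text
t 4.15 pos [ 0.5032 -0.0112  0.0661] F [-0.52 -0.09 -0.05] w 0.0002
dp [0.125 0.037 0.004]
```

View pics/h1.png

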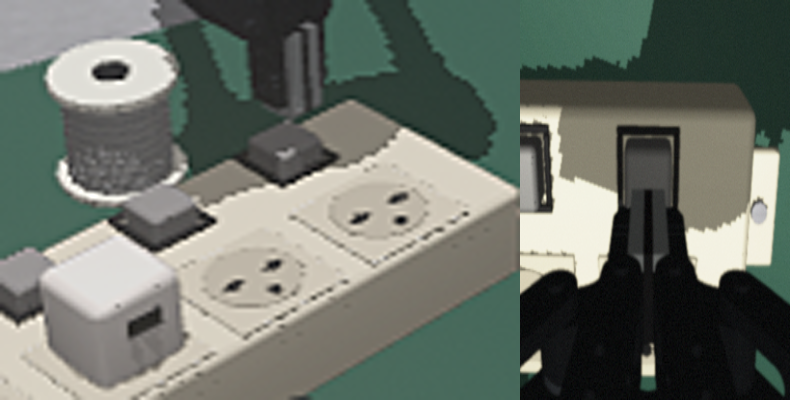

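The left panel shows the fingertips right above the leftmost key. The right panel shows them centred left to right over its cap. Descending gently.

Call:
{"api": "arm_command", "payload": {
  "series": [
    {"dp": [0.05, 0.025, 0], "angular": [0, 0, 0], "gripper": 0},
    {"dp": [0.05, 0, 0], "angular": [0, 0, 0], "gripper": 0},
    {"dp": [0.01, 0, 0], "angular": [0, 0, 0], "gripper": 0},
    {"dp": [0, 0, 0], "angular": [0, 0, 0], "gripper": 0},
    {"dp": [0, 0, 0], "angular": [0, 0, 0], "gripper": 0},
    {"dp": [0, 0, 0], "angular": [0, 0, 0], "gripper": 0},
    {"dp": [0, 0, 0], "angular": [0, 0, 0], "gripper": 0},
    {"dp": [0, 0, 0], "angular": [0, 0, 0], "gripper": 0}
  ]
}}

```text
clock: 5.25
position: [0.5001, -0.0121, 0.0517]
ee_rot: [-0.425, 0.57, -0.423, -0.562]
contact_force: [-0.6, 0.6, 0.1]
width: -0.0
```

```bash
python3 - <<'E'
from h import *
plan([.500,-.012,.050]); print(get_state()['effort'].round(3))
E
```

```text
t 5.25 pos [ 0.5001 -0.0121  0.0517] F [-0.63  0.63  0.06] w -0.0
dp [0.014 0.001 0.001]
[-2.0000e-03 -3.8128e+01 -1.7640e+01 -7.0000e-03 -6.1000e-02 -0.0000e+00]
```

Call:
{"api": "arm_command", "payload": {
  "series": [
    {"dp": [0.015, 0, 0], "angular": [0, 0, 0], "gripper": 0},
    {"dp": [0, 0, 0], "angular": [0, 0, 0], "gripper": 0},
    {"dp": [0, 0, 0], "angular": [0, 0, 0], "gripper": 0},
    {"dp": [0, 0, 0], "angular": [0, 0, 0], "gripper": 0},
    {"dp": [0, 0, 0], "angular": [0, 0, 0], "gripper": 0},
    {"dp": [0, 0, 0], "angular": [0, 0, 0], "gripper": 0},
    {"dp": [0, 0, 0], "angular": [0, 0, 0], "gripper": 0},
    {"dp": [0, 0, 0], "angular": [0, 0, 0], "gripper": 0}
  ]
}}

```text
clock: 6.25
position: [0.5003, -0.0121, 0.0503]
ee_rot: [-0.425, 0.57, -0.423, -0.562]
contact_force: [-0.7, 0.1, 1.4]
width: 0.0002
```

```bash
python3 - <<'E'
from h import *
plan([.500,-.012,.049]); print(get_state()['effort'].round(3))
E
```

```text
t 6.25 pos [ 0.5003 -0.0121  0.0503] F [-0.73  0.11  1.44] w 0.0002
dp [0.011 0.002 0.002]
[-1.8000e-02 -3.7491e+01 -1.7346e+01 -7.0000e-03 -1.6800e-01 -0.0000e+00]
```

Call:
{"api": "arm_command", "payload": {
  "series": [
    {"dp": [0.008, 0, 0], "angular": [0, 0, 0], "gripper": 0},
    {"dp": [0, 0, 0], "angular": [0, 0, 0], "gripper": 0},
    {"dp": [0, 0, 0], "angular": [0, 0, 0], "gripper": 0},
    {"dp": [0, 0, 0], "angular": [0, 0, 0], "gripper": 0},
    {"dp": [0, 0, 0], "angular": [0, 0, 0], "gripper": 0},
    {"dp": [0, 0, 0], "angular": [0, 0, 0], "gripper": 0},
    {"dp": [0, 0, 0], "angular": [0, 0, 0], "gripper": 0},
    {"dp": [0, 0, 0], "angular": [0, 0, 0], "gripper": 0}
  ]
}}

```text
clock: 7.25
position: [0.5003, -0.0122, 0.0494]
ee_rot: [-0.425, 0.57, -0.423, -0.562]
contact_force: [-0.1, 0.4, 2.6]
width: -0.0
```

```bash
python3 - <<'E'
from h import *
plan([.500,-.012,.060]); plan([.517,-.0716,.060]); print(get_state()['effort'].round(3))
E
```

```text
t 7.25 pos [ 0.5003 -0.0122  0.0494] F [-0.13  0.36  2.6 ] w -0.0
dp [-0.088  0.001  0.001]
t 7.25 pos [ 0.5003 -0.0122  0.0494] F [-0.13  0.36  2.6 ] w -0.0
dp [-0.085  0.005 -0.515]
[-2.7000e-02 -3.7229e+01 -1.7238e+01 -5.0000e-03 -2.2700e-01  0.0000e+00]
```

The leftmost key gives springily: 1.4 N, then about 2.5 N 0.9 mm lower. So it is up. On to the second key.

Call:
{"api": "arm_command", "payload": {
  "series": [
    {"dp": [-0.1, 0, 0], "angular": [0, 0, 0], "gripper": 0},
    {"dp": [-0.02, 0, -0.1], "angular": [0, 0, 0], "gripper": 0},
    {"dp": [0, 0, -0.2], "angular": [0, 0, 0], "gripper": 0},
    {"dp": [0, 0, -0.19], "angular": [0, 0, 0], "gripper": 0},
    {"dp": [0, 0, 0], "angular": [0, 0, 0], "gripper": 0},
    {"dp": [0, 0, 0], "angular": [0, 0, 0], "gripper": 0},
    {"dp": [0, 0, 0], "angular": [0, 0, 0], "gripper": 0},
    {"dp": [0, 0, 0], "angular": [0, 0, 0], "gripper": 0}
  ]
}}

```text
clock: 8.25
position: [0.5174, -0.071, 0.0658]
ee_rot: [-0.425, 0.57, -0.422, -0.562]
contact_force: [0.5, -0.0, -0.7]
width: 0.0003
```

```bash
python3 - <<'E'
from h import *
plan([.517,-.0716,.0517],.28+np.pi/2); print(get_state()['effort'].round(3))
E
```

```text
t 8.25 pos [ 0.5174 -0.071   0.0658] F [ 0.53 -0.01 -0.69] w 0.0003
dp [ 0.117  0.006 -0.003]
ang [ 0.004 -0.004  0.007] alljaw [-0.282  0.959 -0.007]
[-1.4400e-01 -3.9622e+01 -1.8715e+01 -1.2000e-02 -7.7000e-02 -0.0000e+00]
```

Now the same descent on key 2, to 0.0517 and then about 1.5 mm lower.

Call:
{"api": "arm_command", "payload": {
  "series": [
    {"dp": [0.05, 0, 0], "angular": [0, 0, 0], "gripper": 0},
    {"dp": [0.045, 0, 0], "angular": [0, 0, 0], "gripper": 0},
    {"dp": [0.01, 0, 0], "angular": [0, 0, 0], "gripper": 0},
    {"dp": [0, 0, 0], "angular": [0, 0, 0], "gripper": 0},
    {"dp": [0, 0, 0], "angular": [0, 0, 0], "gripper": 0},
    {"dp": [0, 0, 0], "angular": [0, 0, 0], "gripper": 0},
    {"dp": [0, 0, 0], "angular": [0, 0, 0], "gripper": 0},
    {"dp": [0, 0, 0], "angular": [0, 0, 0], "gripper": 0}
  ]
}}

```text
clock: 9.25
position: [0.5173, -0.0702, 0.0522]
ee_rot: [-0.425, 0.57, -0.422, -0.562]
contact_force: [-0.6, 0.4, -0.4]
width: -0.0
```

```bash
python3 - <<'E'
from h import *
plan([.517,-.0716,.0495]); print(get_state()['effort'].round(3))
E
```

```text
t 9.25 pos [ 0.5173 -0.0702  0.0522] F [-0.62  0.37 -0.44] w -0.0
dp [ 0.023  0.006 -0.011]
[ 2.0000e-03 -4.0026e+01 -1.8044e+01 -1.0000e-03 -6.8000e-02  0.0000e+00]
```

Call:
{"api": "arm_command", "payload": {
  "series": [
    {"dp": [0.015, 0, -0.01], "angular": [0, 0, 0], "gripper": 0},
    {"dp": [0.008, 0, 0], "angular": [0, 0, 0], "gripper": 0},
    {"dp": [0, 0, 0], "angular": [0, 0, 0], "gripper": 0},
    {"dp": [0, 0, 0], "angular": [0, 0, 0], "gripper": 0},
    {"dp": [0, 0, 0], "angular": [0, 0, 0], "gripper": 0},
    {"dp": [0, 0, 0], "angular": [0, 0, 0], "gripper": 0},
    {"dp": [0, 0, 0], "angular": [0, 0, 0], "gripper": 0},
    {"dp": [0, 0, 0], "angular": [0, 0, 0], "gripper": 0}
  ]
}}

```text
clock: 10.25
position: [0.5177, -0.0713, 0.0499]
ee_rot: [-0.425, 0.571, -0.422, -0.562]
contact_force: [-0.3, 0.2, 1.1]
width: -0.0003
```

```bash
python3 - <<'E'
from h import *
plan([.534,-.131,.060]); print(get_state()['effort'].round(3))
E
```

```text
t 10.25 pos [ 0.5177 -0.0713  0.0499] F [-0.34  0.16  1.12] w -0.0003
dp [-0.081  0.01  -0.516]
[-1.1000e-01 -3.9285e+01 -1.7731e+01 -4.5000e-02 -2.3400e-01 -1.0000e-03]
```

Call:
{"api": "arm_command", "payload": {
  "series": [
    {"dp": [0.008, 0, 0], "angular": [0, 0, 0], "gripper": 0},
    {"dp": [0, 0, 0], "angular": [0, 0, 0], "gripper": 0},
    {"dp": [0, 0, 0], "angular": [0, 0, 0], "gripper": 0},
    {"dp": [0, 0, 0], "angular": [0, 0, 0], "gripper": 0},
    {"dp": [0, 0, 0], "angular": [0, 0, 0], "gripper": 0},
    {"dp": [0, 0, 0], "angular": [0, 0, 0], "gripper": 0},
    {"dp": [0, 0, 0], "angular": [0, 0, 0], "gripper": 0},
    {"dp": [0, 0, 0], "angular": [0, 0, 0], "gripper": 0}
  ]
}}

```text
clock: 11.25
position: [0.5178, -0.0713, 0.049]
ee_rot: [-0.425, 0.571, -0.422, -0.562]
contact_force: [-1.0, 1.2, 2.1]
width: -0.0002
```

Call:
{"api": "arm_command", "payload": {
  "series": [
    {"dp": [-0.1, 0, 0], "angular": [0, 0, 0], "gripper": 0},
    {"dp": [-0.02, 0, -0.1], "angular": [0, 0, 0], "gripper": 0},
    {"dp": [0, 0, -0.2], "angular": [0, 0, 0], "gripper": 0},
    {"dp": [0, 0, -0.19], "angular": [0, 0, 0], "gripper": 0},
    {"dp": [0, 0, 0], "angular": [0, 0, 0], "gripper": 0},
    {"dp": [0, 0, 0], "angular": [0, 0, 0], "gripper": 0},
    {"dp": [0, 0, 0], "angular": [0, 0, 0], "gripper": 0},
    {"dp": [0, 0, 0], "angular": [0, 0, 0], "gripper": 0}
  ]
}}

```text
clock: 12.25
position: [0.5348, -0.1305, 0.0647]
ee_rot: [-0.425, 0.57, -0.422, -0.562]
contact_force: [0.9, -0.2, 0.2]
width: -0.0002
```

```bash
python3 - <<'E'
from h import *
plan([.533,-.131,.0517],.28+np.pi/2); print(get_state()['effort'].round(3))
E
```

```text
t 12.25 pos [ 0.5348 -0.1305  0.0647] F [ 0.9  -0.21  0.16] w -0.0002
dp [0.108 0.016 0.001]
ang [ 0.005 -0.004  0.007] alljaw [-0.283  0.959 -0.006]
[-1.5100e-01 -4.2175e+01 -1.9142e+01 -5.0000e-03 -7.6000e-02 -0.0000e+00]
```

The second key also gives springily (2.1 N at 0.049), so it is up. Now the third.

Call:
{"api": "arm_command", "payload": {
  "series": [
    {"dp": [0.05, 0.015, 0], "angular": [0, 0, 0], "gripper": 0},
    {"dp": [0.04, 0, 0], "angular": [0, 0, 0], "gripper": 0},
    {"dp": [0.01, 0, 0], "angular": [0, 0, 0], "gripper": 0},
    {"dp": [0, 0, 0], "angular": [0, 0, 0], "gripper": 0},
    {"dp": [0, 0, 0], "angular": [0, 0, 0], "gripper": 0},
    {"dp": [0, 0, 0], "angular": [0, 0, 0], "gripper": 0},
    {"dp": [0, 0, 0], "angular": [0, 0, 0], "gripper": 0},
    {"dp": [0, 0, 0], "angular": [0, 0, 0], "gripper": 0}
  ]
}}

```text
clock: 13.25
position: [0.5329, -0.1302, 0.0518]
ee_rot: [-0.425, 0.571, -0.421, -0.563]
contact_force: [0.0, 0.2, -0.3]
width: -0.0003
```

```bash
python3 - <<'E'
from h import *
plan([.534,-.131,.0492]); print(get_state()['effort'].round(3))
E
```

```text
t 13.25 pos [ 0.5329 -0.1302  0.0518] F [ 0.01  0.17 -0.28] w -0.0003
dp [ 0.022 -0.007 -0.009]
[ 1.0000e-03 -4.2407e+01 -1.8505e+01  6.0000e-03 -6.6000e-02 -0.0000e+00]
```

Call:
{"api": "arm_command", "payload": {
  "series": [
    {"dp": [0.015, 0, -0.005], "angular": [0, 0, 0], "gripper": 0},
    {"dp": [0.008, 0, 0], "angular": [0, 0, 0], "gripper": 0},
    {"dp": [0, 0, 0], "angular": [0, 0, 0], "gripper": 0},
    {"dp": [0, 0, 0], "angular": [0, 0, 0], "gripper": 0},
    {"dp": [0, 0, 0], "angular": [0, 0, 0], "gripper": 0},
    {"dp": [0, 0, 0], "angular": [0, 0, 0], "gripper": 0},
    {"dp": [0, 0, 0], "angular": [0, 0, 0], "gripper": 0},
    {"dp": [0, 0, 0], "angular": [0, 0, 0], "gripper": 0}
  ]
}}

```text
clock: 14.25
position: [0.5332, -0.1306, 0.0496]
ee_rot: [-0.425, 0.571, -0.421, -0.563]
contact_force: [0.1, 0.9, 1.4]
width: 0.0003
```

```bash
python3 - <<'E'
from h import *
plan([.551,-.1905,.060]); print(get_state()['effort'].round(3))
E
```

```text
t 14.25 pos [ 0.5332 -0.1306  0.0496] F [0.1  0.94 1.36] w 0.0003
dp [-0.084 -0.002 -0.521]
[-1.6900e-01 -4.1490e+01 -1.8176e+01 -6.2000e-02 -2.6200e-01 -2.0000e-03]
```

Call:
{"api": "arm_command", "payload": {
  "series": [
    {"dp": [0.006, 0, 0], "angular": [0, 0, 0], "gripper": 0},
    {"dp": [0, 0, 0], "angular": [0, 0, 0], "gripper": 0},
    {"dp": [0, 0, 0], "angular": [0, 0, 0], "gripper": 0},
    {"dp": [0, 0, 0], "angular": [0, 0, 0], "gripper": 0},
    {"dp": [0, 0, 0], "angular": [0, 0, 0], "gripper": 0},
    {"dp": [0, 0, 0], "angular": [0, 0, 0], "gripper": 0},
    {"dp": [0, 0, 0], "angular": [0, 0, 0], "gripper": 0},
    {"dp": [0, 0, 0], "angular": [0, 0, 0], "gripper": 0}
  ]
}}

```text
clock: 15.25
position: [0.5331, -0.1306, 0.0489]
ee_rot: [-0.425, 0.571, -0.421, -0.563]
contact_force: [0.4, 0.7, 3.0]
width: -0.0
```

Call:
{"api": "arm_command", "payload": {
  "series": [
    {"dp": [-0.1, 0, 0], "angular": [0, 0, 0], "gripper": 0},
    {"dp": [-0.02, 0, -0.1], "angular": [0, 0, 0], "gripper": 0},
    {"dp": [0, 0, -0.2], "angular": [0, 0, 0], "gripper": 0},
    {"dp": [0, 0, -0.19], "angular": [0, 0, 0], "gripper": 0},
    {"dp": [0, 0, 0], "angular": [0, 0, 0], "gripper": 0},
    {"dp": [0, 0, 0], "angular": [0, 0, 0], "gripper": 0},
    {"dp": [0, 0, 0], "angular": [0, 0, 0], "gripper": 0},
    {"dp": [0, 0, 0], "angular": [0, 0, 0], "gripper": 0}
  ]
}}

```text
clock: 16.25
position: [0.5507, -0.1922, 0.0637]
ee_rot: [-0.425, 0.57, -0.422, -0.562]
contact_force: [1.0, -0.8, -0.6]
width: -0.0002
```

```bash
python3 - <<'E'
from h import *
plan([.550,-.1905,.0517],.28+np.pi/2); print(get_state()['effort'].round(3))
E
```

```text
t 16.25 pos [ 0.5507 -0.1922  0.0637] F [ 0.96 -0.76 -0.6 ] w -0.0002
dp [0.1   0.003 0.016]
ang [ 0.004 -0.004  0.006] alljaw [-0.283  0.959 -0.006]
[-1.8300e-01 -4.5111e+01 -1.9680e+01 -3.0000e-03 -7.6000e-02 -0.0000e+00]
```

The third key is up too (3.0 N at 0.0489). I'll tap the fourth the same way before concluding anything.

Call:
{"api": "arm_command", "payload": {
  "series": [
    {"dp": [0.05, 0, 0.01], "angular": [0, 0, 0], "gripper": 0},
    {"dp": [0.035, 0, 0], "angular": [0, 0, 0], "gripper": 0},
    {"dp": [0.01, 0, 0], "angular": [0, 0, 0], "gripper": 0},
    {"dp": [0, 0, 0], "angular": [0, 0, 0], "gripper": 0},
    {"dp": [0, 0, 0], "angular": [0, 0, 0], "gripper": 0},
    {"dp": [0, 0, 0], "angular": [0, 0, 0], "gripper": 0},
    {"dp": [0, 0, 0], "angular": [0, 0, 0], "gripper": 0},
    {"dp": [0, 0, 0], "angular": [0, 0, 0], "gripper": 0}
  ]
}}

```text
clock: 17.25
position: [0.5503, -0.1899, 0.0516]
ee_rot: [-0.425, 0.57, -0.421, -0.563]
contact_force: [-0.4, -0.2, 0.3]
width: 0.0001
```

Call:
{"api": "arm_command", "payload": {
  "series": [
    {"dp": [0.015, 0, 0], "angular": [0, 0, 0], "gripper": 0},
    {"dp": [0.008, 0, 0], "angular": [0, 0, 0], "gripper": 0},
    {"dp": [0, 0, 0], "angular": [0, 0, 0], "gripper": 0},
    {"dp": [0, 0, 0], "angular": [0, 0, 0], "gripper": 0},
    {"dp": [0, 0, 0], "angular": [0, 0, 0], "gripper": 0},
    {"dp": [0, 0, 0], "angular": [0, 0, 0], "gripper": 0},
    {"dp": [0, 0, 0], "angular": [0, 0, 0], "gripper": 0},
    {"dp": [0, 0, 0], "angular": [0, 0, 0], "gripper": 0}
  ]
}}

```text
clock: 18.25
position: [0.5504, -0.1899, 0.0486]
ee_rot: [-0.425, 0.57, -0.421, -0.563]
contact_force: [0.2, 0.3, 0.3]
width: -0.0001
```

```bash
python3 - <<'E'
from h import *
plan([.550,-.1905,.0465]); print(get_state()['effort'].round(3))
E
```

```text
t 18.25 pos [ 0.5504 -0.1899  0.0486] F [0.2  0.26 0.3 ] w -0.0001
dp [ 0.018  0.005 -0.003]
[-0.0000e+00 -4.5497e+01 -1.9003e+01  1.1000e-02 -6.3000e-02 -0.0000e+00]
```

There is no contact at 0.0486, so this key is lower: it is the latched one. I'll tap it lightly.

Call:
{"api": "arm_command", "payload": {
  "series": [
    {"dp": [0.012, 0, 0], "angular": [0, 0, 0], "gripper": 0},
    {"dp": [0.005, 0, 0], "angular": [0, 0, 0], "gripper": 0},
    {"dp": [0, 0, 0], "angular": [0, 0, 0], "gripper": 0},
    {"dp": [0, 0, 0], "angular": [0, 0, 0], "gripper": 0},
    {"dp": [0, 0, 0], "angular": [0, 0, 0], "gripper": 0},
    {"dp": [0, 0, 0], "angular": [0, 0, 0], "gripper": 0},
    {"dp": [0, 0, 0], "angular": [0, 0, 0], "gripper": 0},
    {"dp": [0, 0, 0], "angular": [0, 0, 0], "gripper": 0}
  ]
}}

```text
clock: 19.25
position: [0.5505, -0.19, 0.0471]
ee_rot: [-0.425, 0.571, -0.421, -0.563]
contact_force: [-0.3, 0.2, 1.0]
width: 0.0001
```

```bash
python3 - <<'E'
from h import *
plan([.550,-.1905,.0435]); print(get_state()['effort'].round(3))
E
```

```text
t 19.25 pos [ 0.5505 -0.19    0.0471] F [-0.3   0.23  1.04] w 0.0001
dp [ 0.03   0.005 -0.003]
[-1.9000e-02 -4.4629e+01 -1.8685e+01  1.5000e-02 -2.0400e-01 -1.0000e-03]
```

It is firm at 0.0471, about 1.6 N with hardly any travel. Pressing it to the bottom.

Call:
{"api": "arm_command", "payload": {
  "series": [
    {"dp": [0.015, 0, 0], "angular": [0, 0, 0], "gripper": 0},
    {"dp": [0.015, 0, 0], "angular": [0, 0, 0], "gripper": 0},
    {"dp": [0.015, 0, 0], "angular": [0, 0, 0], "gripper": 0},
    {"dp": [0.015, 0, 0], "angular": [0, 0, 0], "gripper": 0},
    {"dp": [0.015, 0, 0], "angular": [0, 0, 0], "gripper": 0},
    {"dp": [0.015, 0, 0], "angular": [0, 0, 0], "gripper": 0},
    {"dp": [0.015, 0, 0], "angular": [0, 0, 0], "gripper": 0},
    {"dp": [0.015, 0, 0], "angular": [0, 0, 0], "gripper": 0}
  ]
}}

```text
clock: 20.25
position: [0.5505, -0.19, 0.0439]
ee_rot: [-0.424, 0.572, -0.421, -0.561]
contact_force: [-3.3, 2.0, 15.3]
width: -0.0003
```

```bash
python3 - <<'E'
from h import *
plan([.550,-.1905,.15]); print(get_state()['effort'].round(3))
E
```

```text
t 20.25 pos [ 0.5505 -0.19    0.0439] F [-3.35  1.98 15.29] w -0.0003
dp [-0.884 -0.006 -0.011]
[-1.7500e-01 -3.7772e+01 -1.7148e+01  6.7000e-02 -1.5100e+00 -4.0000e-03]
```

It has bottomed at 0.0439 with 15 N. I'll lift straight off and look.

Call:
{"api": "arm_command", "payload": {
  "series": [
    {"dp": [-0.05, 0, 0], "angular": [0, 0, 0], "gripper": 0},
    {"dp": [-0.2, 0, 0], "angular": [0, 0, 0], "gripper": 0},
    {"dp": [-0.3, 0, 0], "angular": [0, 0, 0], "gripper": 0},
    {"dp": [-0.3, 0, 0], "angular": [0, 0, 0], "gripper": 0},
    {"dp": [0, 0, 0], "angular": [0, 0, 0], "gripper": 0},
    {"dp": [0, 0, 0], "angular": [0, 0, 0], "gripper": 0},
    {"dp": [0, 0, 0], "angular": [0, 0, 0], "gripper": 0},
    {"dp": [0, 0, 0], "angular": [0, 0, 0], "gripper": 0}
  ]
}}

```text
clock: 21.25
position: [0.5472, -0.1886, 0.1439]
ee_rot: [-0.424, 0.57, -0.421, -0.564]
contact_force: [-0.9, -0.1, 0.2]
width: -0.0004
```

```bash
python3 - <<'E'
from h import *
plan([.550,-.1905,.15])
d=get_image('scene'); o=dict(np.load('pics/scene1.npz'))
for u,v in [(272,230),(240,246),(206,263),(171,283)]:
    f=lambda D:np.mean([world(D,u+i,v+j)[2] for i in range(-3,4) for j in range(-1,2)])
    print('key z before/after',f(o).round(4),f(d).round(4))
i=d['image'][195:355,85:345]
i=np.hstack([x for x in (cv2.resize(o['image'][195:400,85:355],(400,304)),cv2.resize(d['image'][195:400,85:355],(400,304)))])
cv2.imwrite('pics/end.png',i)
E
```

```text
t 21.25 pos [ 0.5472 -0.1886  0.1439] F [-0.93 -0.12  0.15] w -0.0004
dp [-0.051 -0.018 -0.022]
key z before/after 0.0508 0.0506
key z before/after 0.0509 0.0512
key z before/after 0.0509 0.0742
key z before/after 0.0466 0.0505
```

View pics/end.png

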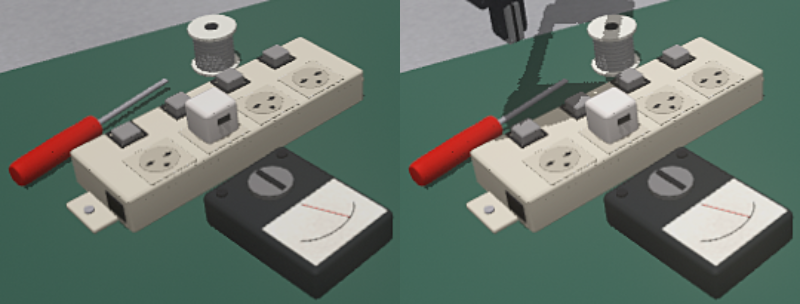

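Before (left) and after (right): the rightmost key rose from 46.6 to 50.5 mm, the loose things are unmoved, and the gripper is clear. The third key's average of 74 mm looks like charger-edge or dropout pixels, so I'll recheck it with a median and hand in if it is fine.

```bash
python3 - <<'E'
from h import *
from rig import sign_off
d=get_image('scene')
z=[[world(d,u+i,v+j)[2] if d['depth'][v+j,u+i]>0 else np.nan for i in range(-3,4) for j in range(-1,2)] for u,v in [(272,230),(240,246),(205,263),(171,283)]]
m=np.nanmedian(z,axis=1); print(m.round(4), np.isnan(z).sum(1))
if (m>.0492).all() and (m<.053).all(): sign_off(); print('signed off')
E
```

```text
[0.0511 0.0511 0.0512 0.0509] [0 0 0 0]
the job is handed in; nothing more can be done
signed off
```

The latched key was the rightmost one. I pressed it down and let go, all four keys now stand up, and the job is handed in at about 21 s of the 58 s limit.

- **Taps:** I tapped the keys in order from left to right. The first three gave springily, 2–3 N with the fingertips at about 49 mm, so they were up. The fourth had no contact at 48.6 mm and was firm at about 47 mm.
- **Press:** I pushed the fourth key to the bottom (43.9 mm, about 15 N) and lifted straight off.
- **Last checks:** The scene camera's median key heights were 51.1, 51.1, 51.2 and 50.9 mm. The multimeter, spool and screwdriver look unmoved in the before-and-after pictures; I did not measure their positions. The gripper was clear of everything, about 144 mm above the bench.
- **What disagreed:**
  - The scene and wrist cameras differed by 5–10 mm in x for the keys. I used the average, and the taps fitted it.
  - One averaged height of 74 mm for the third key was an outlier, most likely pixels on the charger's edge. The median recheck gave 51.2 mm.

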